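# Open the push-and-turn safety cap

### The arm

A 6-joint arm with a two-finger parallel gripper is mounted at the origin on a cart in front of the work surface, level with it; the furniture and walls round the work are solid. World frame = base frame: x ahead of the robot, y to its left, z up, the work surface at z = 0. Lengths are in mm, angles in degrees, forces in N, time in s.
With the tool pointing down it reaches from about 325 to 750 mm from the base axis. Payload 7.6 kg.
Tool frame: the origin (TCP) lies at the very end of the fingers, on their centre line; the grasp point (between the pads) lies 19 mm behind it (robot.hold_point_z is the distance from the TCP to the grasp point, in mm); x points along the fingers, z is the direction in which the jaws open and shut, and the axes are right-handed (so a half turn about x gives the same grasp; the last joint's range is limited). The gripper opens to 85 mm and grips with 20 to 120 N. Pads are 22 mm wide; open, the fingers measure 114 mm over their backs; the gripper's body (76 mm by 85 mm) begins 54 mm behind the grasp point. The pads swing forward as they close: fully open they stand 13 mm farther back than shut.
Start: joints at [64.899, 2.991, 80.254, -0, 96.75, -4.028], TCP at [188.756, 489.915, 231.323] pointing down, gripper open.
Joint ranges: [-166.34, 166.34], [-52.06, 124.39], [6.96, 135.62], [-60.46, 240.46], [14.63, 156.25], [-167.68, 167.68]. Speed limits (degrees/s): [147.25, 147.25, 172.46, 180, 180, 180].

### API

Orientations are given as [roll, pitch, yaw] about the fixed x, y, z axes, in that order (R = Rz(yaw) Ry(pitch) Rx(roll)).
In Python, from rig import robot gives the robot as it stands.
- The arm moves only by the tool play_rows, never from a script. Its argument "series" is a list of rows, each an object with "linear": the shift along the world's x, y, z in units of 50 mm (1.0 is 50 mm), a list of three; "spin": the turn about the world's z in units of 5 degrees (1.0 is 5 degrees); "hand": the opening, from 0 (shut) to 1 (fully open). In form: [{"linear": [tx, ty, tz], "spin": spin, "hand": hand}, ...]. A call has 1 to 12 rows; each row is the pose to reach, as a shift and turn from the pose commanded when the call began; what a row does not reach only later rows make up. A row lasts 1/10 s, in which the tool goes at most 50 mm and 8.59 degrees, less where a joint would pass 70% of its speed; a pose out of reach is approached as far as the arm can. A call with a gripper value outside its range is refused whole. The fingers move at their own pace and stop on an object; the grip force is fixed at half the most. Time passes only in rows, so rows that repeat a pose let the fingers close. It gives the time, the measured TCP pose, the force and the opening at its end, in the units of the state.
- robot.observe(): the state, without advancing time (a new reading comes with each control period).
- robot.read_camera(name): name is "scene" or "top" or "wrist"; returns a dict with "img" (384x512x3 uint8, red, green, blue), "z_map" (384x512 float32, mm along the optical axis (not along the pixel's ray), 0 where there is no reading), "K" (3x3 intrinsics, pixels), "origin" and "rotation" of the camera in the world. Camera axes: x right, y up, looking along -z (the intrinsics and any distortion apply to the point x, -y, -z); pixel columns grow to the right and rows downward; lengths in mm; the calibration is good to about 2 mm. A picture is of the moment at which its call begins.
- robot.job_done(): hands the job in, once; it reports no verdict.
The state is a dict: "time": time; "joint_positions": joint angles; "qd": joint speeds; "effort": joint torques, N m; "eef_pos": TCP position; "tcp_rot": TCP orientation; "ft_force": force on the tool from outside, world axes, zero at the start; "wrist_torque": the same for the moment, N m; "finger_gap": opening from 0.0 (shut) to 1.0 (fully open).
Only numpy, scipy, OpenCV 4.12 (cv2) and the standard library are available. Lean on these libraries where they do the work, as an engineer would, in place of code of your own. Each camera call takes 0.05 s, during which the arm holds its last target.

### The job

Open the white reagent jar that stands in the black bench clamp. Its blue safety cap runs free unless it is pushed down, so press it firmly, but with less than 40 N or the foil seal under it bursts, and turn it anticlockwise meanwhile, in as many strokes as it takes, until it meets its stop and is loose. Then lift the cap off and set it down gently, right way up, in the white tray, leaving the glassware round about undisturbed.

Things in the scene. Friction and masses are not known exactly. Their poses are not given: they have to be found in the camera images.
- jar: white plastic jar, 80 mm across, shoulder 105 mm above the bench, held fast in a black clamp base (120 mm across; three posts and thumb screws reach 72 mm from the axis, all below 55 mm); fixed. Origin on the bench, on the axis. Hidden under the cap the neck has three broad lugs 120 degrees apart with a stop between them; its yaw only serves to read cap_core's turn.
- jar_rim (a point): centre of the jar's rim, on the foil seal that closes its mouth, 135 mm above the bench; neck 42 mm across. Fingertips beside the cap should stay 5 mm or more above the shoulder (105 mm).
- cap_grip (a point): point on the axis of the cap's blue ribbed outer shell, 22 mm above the underside of the whole cap, where to grip it; about 141 mm above the bench on the shut jar. The shell is 60 mm across and 33.5 mm high (3 to 36.5 mm above the cap's underside); the whole cap weighs about 90 g. z is the axis, up. The shell spins freely on the inner cap until it is pushed down.
- cap_top (a point): middle of the shell's flat top (moulded arrows), 14.5 mm above cap_grip. Push: a spring takes 2.5 N at first, 10.5 N at the full 5 mm; the liner below gives 1.5 mm more; 12 to 18 N is right. Six teeth in the shell then enter between six of the inner cap and turn it; tooth on tooth it sits hard after 1.5 mm and drops in when turned on under push. Let go, it springs up, disengaged.
- cap_core (a point): middle of the inner cap (hidden in the shell), on the axis, 18 mm above the cap's underside. At first its yaw is the jar's or up to 12 degrees more. Up to 60 degrees of turning are lost before the teeth bite; then it turns anticlockwise (0.2 to 0.5 N m) to a stop at 68 degrees from the jar's yaw, and stays put when let go. Past 48 degrees it is free, springs up 2 mm when not pushed, and lifts straight off.
- liner: soft sealing disc (40 mm across, 3 mm thick) in the top of the inner cap, hidden; its spring presses it on the jar's rim and foil seal with 8 N, and whatever push is put on the cap goes through it. Over 40 N between it and the rim bursts the foil. Origin under its centre.
- tray_mid (a point): centre of the floor of the white square enamelled tray with a blue edge: 150 mm outside, 144 mm inside, rounded corners, floor 3 mm and rim 9 mm above the bench; fixed. x and y run along its sides, z up. When the cap stands in it, cap_core is 18 mm and cap_grip 22 mm above this floor.
- flask_amber: bystander: conical flask with amber sample, 66 mm across, 105 mm high, origin under its centre; leave it alone
- dropper_1: bystander: brown dropper bottle with a red teat, 38 mm across, 108 mm high, origin under its centre; leave it alone
- weighing_bottle: bystander: small glass weighing bottle with white salt, 41 mm across, 52 mm high, origin under its centre; leave it alone
Not all that is in view belongs to the job. What is shaped like the part that bears cap_grip but grey or turquoise is not meant.

How it is judged (in metres and radians):
On the way, in this order (a step that is already met when the one before it is completed fails the run):
1. pressed down and turned, the inner cap is free of the neck's lugs (turned more than 45 degrees) while still on the jar (angle between the x axis of cap_core and the x axis of jar, either way round above 0.79 rad and horizontal distance between cap_core and jar below 0.008 m and z of cap_core in the frame of jar below 0.15 m), for 0.1 s.
2. the cap is lifted clear of the jar (z of cap_core in the frame of jar above 0.16 m), for 0.1 s.
At the end, for the whole second after the job is handed in: the cap stands at rest in the tray, right way up (within 7 degrees), flat on the floor with its centre within 45 mm of the tray's centre along both sides; nothing touches it (x of cap_core in the frame of tray_mid between -0.045 and 0.045 m and y of cap_core in the frame of tray_mid between -0.045 and 0.045 m and z of cap_core in the frame of tray_mid below 0.022 m and angle between cap_core's own z axis and vertical below 0.12 rad and linear speed of cap below 0.03 m/s).
It fails at once if the cap is dropped (falls freely faster than 0.7 m/s) (linear speed of cap above 0.7 m/s and contact force between the arm and cap below 0.3 N).
It fails at once if a bystander is shifted by more than 30 mm (distance of any of flask_amber, dropper_1, weighing_bottle from where it was at the start of the episode above 0.03 m).
It fails at once if the cap is pushed so hard that the foil seal bursts (over 40 N between liner and jar) (contact force between liner and jar above 40 N).
It also fails if it takes over 64 s, if anything falls off the work surface, if the arm or the gripper's body presses on something with over 40 N, if the wrist force passes 120 N, or if a joint passes its speed limit or range.

## Working session

There is one attempt and no reset: what is moved stays moved. The work goes in short steps, Python scripts to look and compute and a tool call to move; the robot and the scene stay as the last step left them, time stands still between calls to the robot, and variables do not carry over. Pictures are saved under pics/ and viewed, and the job is handed in when it is done.

Besides the shell and the picture viewer there is one more tool, called after "Request:" as name(argument=value, ...) on one line, values as JSON. play_rows: Moves the arm, as the interface text tells. Its arguments: {"type":"object","properties":{"series":{"type":"array"}},"required":["series"]}

```bash
ls; mkdir -p pics; python3 - <<'E'
from rig import robot
import cv2,numpy as np
print(robot.observe())
for n in ["scene","top"]:
    c=robot.read_camera(n); cv2.imwrite(f"pics/{n}0.png",c["img"][:,:,::-1]); np.savez(f"{n}0.npz",**c)
    print(n,c["K"],c["origin"],c["rotation"],[k for k in c])
E
```

```text
pics
{'time': 0.0, 'joint_positions': array([ 6.48986010e+01,  3.02673445e+00,  8.03146537e+01, -8.55386943e-04,
        9.67494059e+01, -4.02676307e+00]), 'qd': array([ 0.00124336, -0.0063953 , -0.06710586, -0.10876965,  0.0556083 ,
        0.10240267]), 'effort': array([-7.31564364e-05, -3.81669009e+01, -3.60186303e+01,  3.06614731e-05,
        6.18278296e-03,  6.55468426e-06]), 'eef_pos': array([188.62264772, 489.6137001 , 230.46245404]), 'tcp_rot': array([ 176.50937387,   89.90920192, -114.56536193]), 'ft_force': array([-0.26525857, -0.18836081, -0.25466064]), 'wrist_torque': array([-0.00530642,  0.00237739,  0.01434429]), 'finger_gap': 1.0003666560120144}
scene [[451.56625759   0.         261.77905421]
 [  0.         451.56625759 188.12756867]
 [  0.           0.           1.        ]] [-227.34939032 -415.42315957  898.51641258] [ 47.08538839  -0.74465406 -61.82913124] ['img', 'z_map', 'K', 'origin', 'rotation']
top [[411.67730749   0.         248.40310867]
 [  0.         411.67730749 193.94123238]
 [  0.           0.           1.        ]] [ 400.5053662   -47.99142757 1153.095841  ] [  5.86096454   0.5734172  -88.77726798] ['img', 'z_map', 'K', 'origin', 'rotation']
```

View pics/scene0.png

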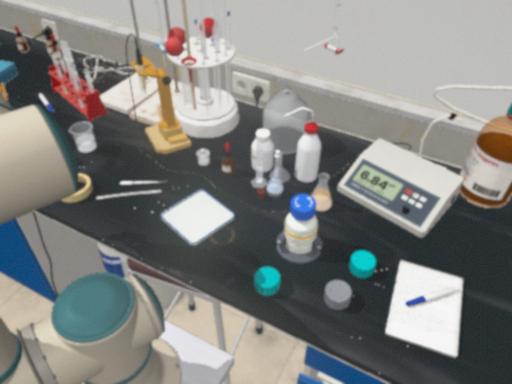

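View pics/top0.png

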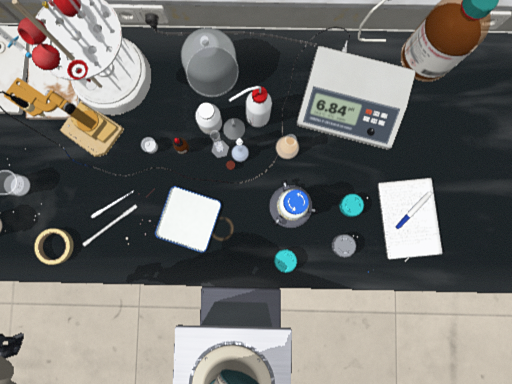

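In the top view the candidates are: blue cap at (295,203), on the white jar in the clamp; turquoise caps at (352,205) and (285,261); grey cap at (344,245). The blue one fits, since it is blue and on the clamped jar. The tray is at (189,219) and the amber flask at (287,148).

```bash
cat > h.py <<'E'
import numpy as np,cv2
from scipy.spatial.transform import Rotation as R
def rot(c): return R.from_euler('xyz',c["rotation"],degrees=True).as_matrix()
def ray(c,uv,z):
    K=c["K"];u,v=uv
    d=rot(c)@np.array([(u-K[0,2])/K[0,0],-(v-K[1,2])/K[1,1],-1.])
    o=np.array(c["origin"]);return o+d*(z-o[2])/d[2]
def cloud(c):
    K=c["K"];z=c["z_map"];v,u=np.mgrid[:z.shape[0],:z.shape[1]]
    p=np.stack([(u-K[0,2])/K[0,0]*z,-(v-K[1,2])/K[1,1]*z,-z],-1)
    return p@rot(c).T+np.array(c["origin"])
E
python3 - <<'E'
from h import *
for n in ["top","scene"]:
    c=dict(np.load(f"{n}0.npz")); im=c["img"]; P=cloud(c); hsv=cv2.cvtColor(im,cv2.COLOR_RGB2HSV)
    m=cv2.inRange(hsv,(103,130,60),(125,255,255))
    k,l,s,ct=cv2.connectedComponentsWithStats(m)
    for i in range(1,k):
        if s[i,4]>100:
            mm=(l==i); p=P[mm]; p=p[c["z_map"][mm]>0]
            print(n,s[i],ct[i],p.max(0),np.median(p,0))
            t=p[abs(p[:,2]-np.percentile(p[:,2],90))<6]
            print(' top pts',len(t),t.mean(0),(t.max(0)+t.min(0))/2,np.ptp(t,axis=0))
            # silhouette fit by top
            ys,xs=np.where(mm&(abs(P[...,2]-np.percentile(p[:,2],90))<6))
            (e)=cv2.minEnclosingCircle(np.c_[xs,ys].astype(np.float32)); print(e, ray(c,e[0],155.5))
    # tray
    w=cv2.inRange(hsv,(0,0,190),(180,40,255))
    k,l,s,ct=cv2.connectedComponentsWithStats(w)
    for i in range(1,k):
        mm=l==i
        if s[i,4]>1200: 
            cn=max(cv2.findContours(mm.astype(np.uint8),0,1)[0],key=cv2.contourArea)
            g=np.array([ray(c,q[0],5)[:2] for q in cn],np.float32)
            print(n,'white',s[i],ct[i],cv2.minAreaRect(g), np.median(P[mm],0))
crop=np.load("top0.npz")["img"][110:290,120:380,::-1]
cv2.imwrite("pics/crop0.png",cv2.resize(crop,None,fx=3,fy=3,interpolation=2))
E
```

```text
top [284 190  25  24 412] [295.68932039 201.51941748] [ 514.90213141 -122.79389579  159.9575197 ] [ 487.28041896 -151.66765331  154.99950539]
 top pts 381 [ 487.40512602 -151.93772654  155.16180628] [ 486.7998941  -151.99880941  155.71000136] [56.20447462 58.40982725  8.49503667]
((296.0, 201.5), 12.257750511169434) [ 486.57666069 -151.79846317  155.5       ]
top white [  28    0  135  108 5908] [92.42078538 59.97088693] ((923.3637084960938, 428.2937316894531), (368.69769287109375, 326.8909912109375), 85.62351989746094) [827.46994761 344.89335245  93.29516112]
top white [ 298   47  117  100 4561] [359.85200614  82.52532339] ((809.2800903320312, -337.9330749511719), (287.0513610839844, 247.5812225341797), 75.44768524169922) [ 822.91727173 -329.50181011   83.92947706]
top white [ 379  178   63   81 4002] [409.66841579 218.3145927 ] ((460.2464294433594, -482.3434143066406), (211.9943084716797, 149.27032470703125), 6.962618350982666) [ 458.87714005 -481.52511695    9.88517921]
top white [ 157  188   63   63 2618] [188.3078686 218.618411 ] ((446.36822509765625, 133.24937438964844), (144.2
[... 4592 characters left out ...]
06734466552734) [ 812.7156973  -343.32770172   84.6267155 ]
scene white [ 163  191   70   52 2039] [197.3521334  216.20647376] ((445.0965270996094, 130.25112915039062), (142.84408569335938, 147.51556396484375), 73.06979370117188) [443.49554158 128.47834537   3.13341918]
scene white [ 386  261   76   95 5070] [426.0443787  308.11065089] ((463.46636962890625, -483.9089050292969), (212.66419982910156, 148.31724548339844), 7.039114475250244) [ 444.96600027 -487.79360471   11.33682842]
scene white [ 153  297  152   87 5380] [225.40929368 345.40111524] ((169.67735290527344, -144.0971221923828), (154.73577880859375, 316.03863525390625), 4.657753944396973) [ 505.6884979   -28.43232508 -816.72884862]
```

View pics/crop0.png

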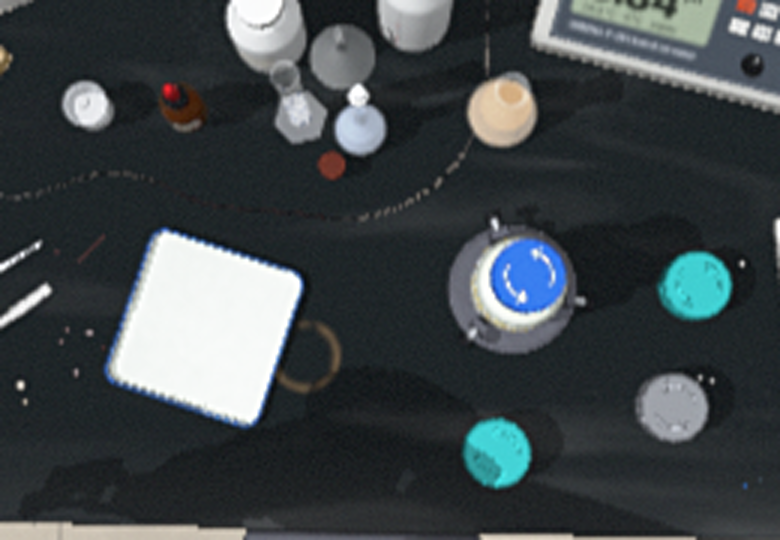

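The enlarged crop confirms it: the blue cap, at crop (529,274), is on the jar in the clamp with its thumb screws. I'll move over it and pre-rotate the wrist so one long anticlockwise stroke is available.

Request:
play_rows(series=[{"linear": [2,-4,0.6],"spin": -10,"hand": 1},{"linear": [5.93,-12.84,0.8],"spin": -18,"hand": 1},{"linear": [5.93,-12.84,0.8],"spin": -18,"hand": 1},{"linear": [5.93,-12.84,0.8],"spin": -18,"hand": 1},{"linear": [5.93,-12.84,0.8],"spin": -18,"hand": 1},{"linear": [5.93,-12.84,0.8],"spin": -18,"hand": 1},{"linear": [5.93,-12.84,0.8],"spin": -18,"hand": 1},{"linear": [5.93,-12.84,0.8],"spin": -18,"hand": 1},{"linear": [5.93,-12.84,0.8],"spin": -18,"hand": 1},{"linear": [5.93,-12.84,0.8],"spin": -18,"hand": 1},{"linear": [5.93,-12.84,0.8],"spin": -18,"hand": 1},{"linear": [5.93,-12.84,0.8],"spin": -18,"hand": 1}])

```text
time: 1.3
eef_pos: [440.3, -55.8, 265.7]
tcp_rot: [81.8, 90.0, 60.6]
ft_force: [1.0, 0.7, -0.2]
finger_gap: 1.002
```

```bash
python3 - <<'E'
from rig import robot
s=robot.observe();print(s)
E
```

```text
{'time': 1.3, 'joint_positions': array([-1.19941400e+01, -1.06367046e+01,  8.93600671e+01,  9.66538591e-03,
        1.01273668e+02,  9.22204150e+00]), 'qd': array([-54.68340968,  41.12013536, -37.81565593,   0.21311628,
        -3.48630288, -57.90219658]), 'effort': array([  3.16881537, -32.85478592, -32.91063309,  -0.23681374,
         0.25835308,   1.86312553]), 'eef_pos': array([440.34365765, -55.77990804, 265.72233385]), 'tcp_rot': array([81.82838322, 89.99006701, 60.61409152]), 'ft_force': array([ 1.01215267,  0.73498205, -0.24348575]), 'wrist_torque': array([ 0.05177079,  0.00287615, -0.0053468 ]), 'finger_gap': 1.0015738659768303}
```

Request:
play_rows(series=[{"linear": [0,0,0],"spin": 0,"hand": 1},{"linear": [0,0,0],"spin": 0,"hand": 1}])

```text
time: 1.5
eef_pos: [439.9, -54.3, 265.2]
tcp_rot: [179.3, 89.9, 158.0]
ft_force: [0.0, 0.8, 0.7]
finger_gap: 1.001
```

Request:
play_rows(series=[{"linear": [0.91,-1.96,0],"spin": -23,"hand": 1},{"linear": [0.91,-1.96,0],"spin": -23,"hand": 1},{"linear": [0.91,-1.96,0],"spin": -23,"hand": 1},{"linear": [0.91,-1.96,0],"spin": -23,"hand": 1},{"linear": [0.91,-1.96,0],"spin": -23,"hand": 1},{"linear": [0.91,-1.96,0],"spin": -23,"hand": 1},{"linear": [0.91,-1.96,0],"spin": -23,"hand": 1},{"linear": [0.91,-1.96,0],"spin": -23,"hand": 1},{"linear": [0.91,-1.96,0],"spin": -23,"hand": 1},{"linear": [0.91,-1.96,0],"spin": -23,"hand": 1},{"linear": [0.91,-1.96,0],"spin": -23,"hand": 1},{"linear": [0.91,-1.96,0],"spin": -23,"hand": 1}])

```text
time: 2.7
eef_pos: [485.5, -149.7, 265.9]
tcp_rot: [-140.8, 90.0, 94.8]
ft_force: [0.6, -0.3, -0.4]
finger_gap: 0.998
```

Request:
play_rows(series=[{"linear": [0,0,0],"spin": -4,"hand": 1},{"linear": [0,0,0],"spin": -4,"hand": 1},{"linear": [0,0,0],"spin": -4,"hand": 1},{"linear": [0,0,0],"spin": -4,"hand": 1}])

```text
time: 3.1
eef_pos: [485.5, -149.9, 266.0]
tcp_rot: [-137.2, 90.0, 78.7]
ft_force: [0.4, 0.3, 0.2]
finger_gap: 0.998
```

```bash
python3 - <<'E'
from rig import robot
from h import *
s=robot.observe();print(s["joint_positions"],s["eef_pos"],s["tcp_rot"])
for n in ["wrist","top"]:
    c=robot.read_camera(n);cv2.imwrite(f"pics/{n}1.png",c["img"][:,:,::-1]); np.savez(f"{n}1.npz",**c)
    print(c["origin"],c["rotation"])
E
```

```text
[-2.13306230e+01 -7.96906480e-02  7.94616764e+01  9.81090243e-03
  1.00619717e+02  1.22751851e+02] [ 485.54857694 -149.94220219  265.9532158 ] [-137.23732899   89.990208     78.68200509]
[ 530.07927074 -210.46049823  408.60395002] [-1.67458244e+01 -1.38877290e-02 -1.44071280e+02]
[ 400.5053662   -47.99142757 1153.095841  ] [  5.86096454   0.5734172  -88.77726798]
```

View pics/wrist1.png

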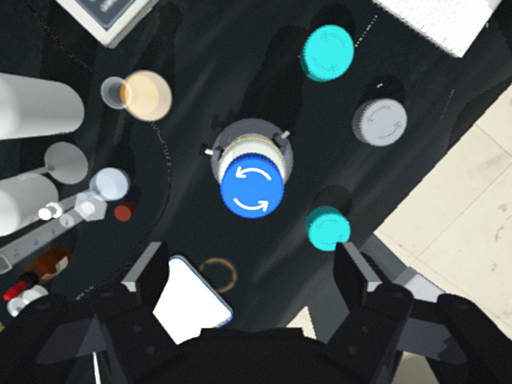

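The wrist view shows the blue cap with arrows at about (252,187), with no obstacle beside it. I'll measure it in this view.

```bash
cat > m.py <<'E'
from h import *
import sys
def cap(c):
    hsv=cv2.cvtColor(c["img"],cv2.COLOR_RGB2HSV); P=cloud(c)
    m=cv2.inRange(hsv,(103,130,40),(125,255,255)); m=cv2.morphologyEx(m,cv2.MORPH_CLOSE,np.ones((9,9)))
    k,l,s,ct=cv2.connectedComponentsWithStats(m); i=1+np.argmax(s[1:,4]); mm=l==i
    p=P[mm]; zt=np.percentile(p[:,2],80); 
    ys,xs=np.where(mm&(P[...,2]>zt-5))
    cn=cv2.convexHull(np.c_[xs,ys].astype(np.int32))
    g=np.array([ray(c,q[0],zt)[:2] for q in cn],np.float32)
    print('ztop',zt,'enclosing',cv2.minEnclosingCircle(g),'ell',cv2.fitEllipse(g), 'px',ct[i])
if __name__=="__main__":
    for f in sys.argv[1:]: cap(dict(np.load(f)))
E
python3 m.py wrist1.npz top0.npz
```

```text
ztop 156.31405924245757 enclosing ((488.13800048828125, -155.1317138671875), 30.458641052246094) ell ((488.25830078125, -154.52647399902344), (58.63168716430664, 59.814979553222656), 34.70231628417969) px [251.74750529 186.31448443]
ztop 156.85074412184684 enclosing ((486.493896484375, -151.66018676757812), 29.76775360107422) ell ((487.0211181640625, -151.69656372070312), (56.91357421875, 58.87166976928711), 15.349410057067871) px [295.74261603 201.52742616]
```

Request:
play_rows(series=[{"linear": [0.04,-0.07,-0.6],"spin": 0,"hand": 1},{"linear": [0.04,-0.07,-1.2],"spin": 0,"hand": 1},{"linear": [0.04,-0.07,-1.5],"spin": 0,"hand": 1},{"linear": [0.04,-0.07,-1.5],"spin": 0,"hand": 1},{"linear": [0.04,-0.07,-1.5],"spin": 0,"hand": 1}])

```text
time: 3.7
eef_pos: [487.9, -155.0, 192.0]
tcp_rot: [121.1, 89.9, -23.1]
ft_force: [0.4, -0.3, 0.6]
finger_gap: 0.997
```

```bash
python3 - <<'E'
from rig import robot
from m import *
s=robot.observe();print(s["joint_positions"],s["eef_pos"],s["tcp_rot"],s["ft_force"])
c=robot.read_camera("wrist");cv2.imwrite(f"pics/wrist2.png",c["img"][:,:,::-1]); np.savez(f"wrist2.npz",**c)
cap(c)
E
```

```text
[-2.17601012e+01  1.67629097e+00  8.60856572e+01 -1.50340419e-03
  9.21718086e+01  1.22402802e+02] [ 487.91950013 -155.03670526  192.00772688] [121.10367602  89.93373974 -23.05928464] [ 0.37786669 -0.25866308  0.59514989]
ztop 156.26440971598558 enclosing ((488.7054748535156, -154.43350219726562), 29.9388427734375) ell ((488.5432434082031, -154.57650756835938), (58.70365905761719, 59.69559860229492), 49.360618591308594) px [250.50800198 219.72677776]
```

View pics/wrist2.png

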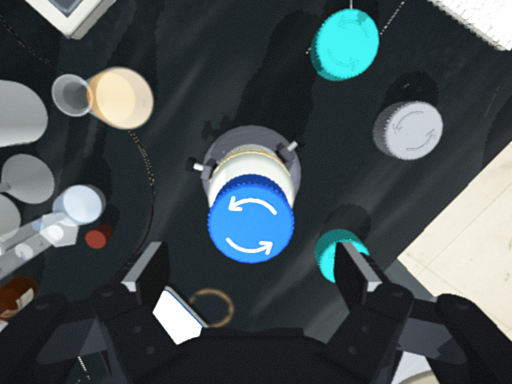

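Request:
play_rows(series=[{"linear": [0,0.01,-0.5],"spin": 0,"hand": 1},{"linear": [0,0.02,-1.0],"spin": 0,"hand": 1},{"linear": [0,0.02,-1.2],"spin": 0,"hand": 1},{"linear": [0,0.02,-1.4],"spin": 0,"hand": 1},{"linear": [0,0.02,-1.4],"spin": 0,"hand": 1},{"linear": [0,0.02,-1.4],"spin": 0,"hand": 1}])

```text
time: 4.35
eef_pos: [488.1, -154.3, 122.0]
tcp_rot: [121.3, 89.9, -22.9]
ft_force: [-0.3, 0.8, 0.2]
finger_gap: 0.998
```

```bash
python3 - <<'E'
from rig import robot
s=robot.observe();print(s["eef_pos"],s["tcp_rot"],s["ft_force"],robot.hold_point_z)
E
```

```text
[ 488.1276271  -154.33849084  122.01047273] [121.34632715  89.90716483 -22.85681946] [-0.26353046  0.83758859  0.17329224] 18.700000000000003
```

Close on the cap.

Request:
play_rows(series=[{"linear": [0,0,0],"spin": 0,"hand": 0.8},{"linear": [0,0,0],"spin": 0,"hand": 0.7},{"linear": [0,0,0],"spin": 0,"hand": 0.6},{"linear": [0,0,0],"spin": 0,"hand": 0.5},{"linear": [0,0,0],"spin": 0,"hand": 0.5},{"linear": [0,0,0],"spin": 0,"hand": 0.5},{"linear": [0,0,0],"spin": 0,"hand": 0.5}])

```text
time: 5.05
eef_pos: [488.0, -154.3, 121.2]
tcp_rot: [120.0, 89.9, -24.2]
ft_force: [2.0, -1.1, 2.7]
finger_gap: 0.684
```

Request:
play_rows(series=[{"linear": [0,0,0],"spin": 0,"hand": 0},{"linear": [0,0,-0.02],"spin": 0,"hand": 0},{"linear": [0,0,-0.04],"spin": 0,"hand": 0},{"linear": [0,0,-0.04],"spin": 0,"hand": 0}])

```text
time: 5.45
eef_pos: [487.9, -154.3, 119.3]
tcp_rot: [119.2, 89.9, -25.0]
ft_force: [1.1, 0.7, 7.0]
finger_gap: 0.683
```

Request:
play_rows(series=[{"linear": [0,0,-0.02],"spin": 0,"hand": 0},{"linear": [0,0,-0.03],"spin": 0,"hand": 0},{"linear": [0,0,-0.03],"spin": 0,"hand": 0}])

```text
time: 5.75
eef_pos: [488.0, -154.3, 118.1]
tcp_rot: [119.0, 89.9, -25.2]
ft_force: [0.5, -0.6, 7.4]
finger_gap: 0.687
```

Request:
play_rows(series=[{"linear": [0,0,-0.02],"spin": 0,"hand": 0},{"linear": [0,0,-0.04],"spin": 0,"hand": 0},{"linear": [0,0,-0.04],"spin": 0,"hand": 0}])

```text
time: 6.05
eef_pos: [488.0, -154.3, 116.3]
tcp_rot: [118.3, 89.9, -25.9]
ft_force: [0.1, -0.2, 8.9]
finger_gap: 0.684
```

Request:
play_rows(series=[{"linear": [0,0,-0.02],"spin": 0,"hand": 0},{"linear": [0,0,-0.03],"spin": 0,"hand": 0},{"linear": [0,0,-0.03],"spin": 0,"hand": 0}])

```text
time: 6.35
eef_pos: [488.0, -154.3, 115.3]
tcp_rot: [118.1, 89.9, -26.1]
ft_force: [-1.1, 0.6, 12.2]
finger_gap: 0.686
```

Request:
play_rows(series=[{"linear": [0,0,-0.01],"spin": 0,"hand": 0},{"linear": [0,0,-0.01],"spin": 1,"hand": 0},{"linear": [0,0,-0.01],"spin": 2,"hand": 0},{"linear": [0,0,-0.01],"spin": 3,"hand": 0},{"linear": [0,0,-0.01],"spin": 3,"hand": 0}])

```text
time: 6.85
eef_pos: [488.4, -154.1, 115.1]
tcp_rot: [118.8, 89.8, -10.3]
ft_force: [0.8, 1.4, 11.6]
finger_gap: 0.685
```

```bash
python3 - <<'E'
from rig import robot
s=robot.observe();print(s["joint_positions"],s["eef_pos"],s["tcp_rot"],s["ft_force"],s["wrist_torque"],s["finger_gap"])
E
```

```text
[-2.16580445e+01  4.77618742e+00  9.18256703e+01  3.22088449e-02
  8.32394352e+01  1.07394847e+02] [ 488.4392331  -154.08812877  115.13409272] [118.79296371  89.838101   -10.26367503] [ 0.81458941  1.41873367 11.63638383] [ 0.28078609 -0.00215376 -0.07885338] 0.6849873596105346
```

Axial force is steady at about 12 N. Continue turning, with a touch more push.

Request:
play_rows(series=[{"linear": [0,0,-0.01],"spin": 1,"hand": 0},{"linear": [0,0,-0.01],"spin": 2,"hand": 0},{"linear": [0,0,-0.01],"spin": 3,"hand": 0},{"linear": [0,0,-0.01],"spin": 4,"hand": 0},{"linear": [0,0,-0.01],"spin": 5,"hand": 0},{"linear": [0,0,-0.01],"spin": 6,"hand": 0},{"linear": [0,0,-0.01],"spin": 6,"hand": 0}])

```text
time: 7.55
eef_pos: [488.9, -153.8, 115.1]
tcp_rot: [98.9, 89.8, -0.1]
ft_force: [1.6, 2.3, 14.9]
finger_gap: 0.684
```

```bash
cat > s.py <<'E'
from rig import robot
import numpy as np
np.set_printoptions(precision=2,suppress=True)
s=robot.observe();print(s["time"],s["joint_positions"],s["eef_pos"],s["ft_force"],s["wrist_torque"],s["finger_gap"])
E
python3 s.py
```

```text
7.55 [-21.64   4.78  91.82   0.08  83.18  77.4 ] [ 488.85 -153.77  115.14] [ 1.57  2.28 14.91] [ 0.53 -0.04 -0.09] 0.6844542858128442
```

Request:
play_rows(series=[{"linear": [0.01,0.01,0],"spin": 1,"hand": 0},{"linear": [0.01,0.01,0],"spin": 2,"hand": 0},{"linear": [0.01,0.01,0],"spin": 3,"hand": 0},{"linear": [0.01,0.01,0],"spin": 4,"hand": 0},{"linear": [0.01,0.01,0],"spin": 5,"hand": 0},{"linear": [0.01,0.01,0],"spin": 6,"hand": 0},{"linear": [0.01,0.01,0],"spin": 6,"hand": 0}])

```text
time: 8.25
eef_pos: [489.1, -152.6, 115.1]
tcp_rot: [92.9, 89.8, 23.8]
ft_force: [-0.6, 6.2, 15.6]
finger_gap: 0.686
```

```bash
python3 s.py
```

```text
8.25 [-21.54   4.81  91.79   0.14  83.26  47.48] [ 489.06 -152.63  115.1 ] [-0.64  6.16 15.61] [ 1.06  0.25 -0.15] 0.6858593753576638
```

```bash
python3 - <<'E'
from rig import robot
import cv2
for n in ["wrist","top"]:
    c=robot.read_camera(n);im=c["img"]
    if n=="top": im=cv2.resize(im[130:270,220:380],None,fx=4,fy=4,interpolation=2)
    cv2.imwrite(f"pics/{n}3.png",im[:,:,::-1])
E
```

```text
(no output)
```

View pics/wrist3.png

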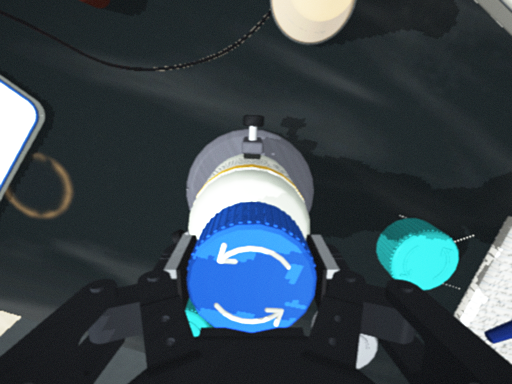

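View pics/top3.png

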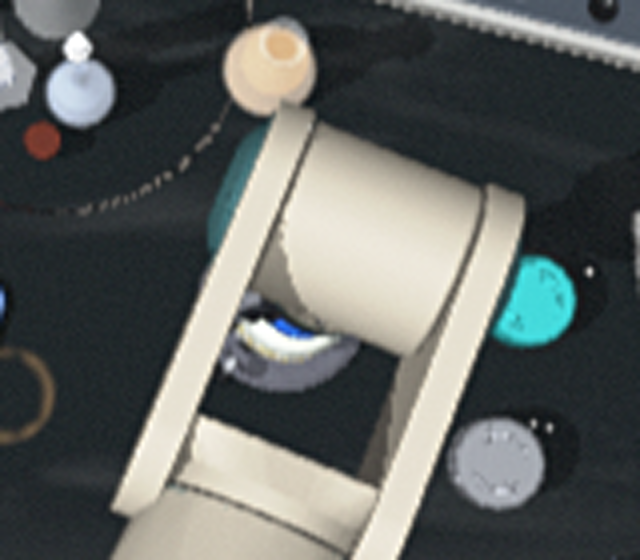

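The cap at (252,275) sits between the pads, with its arrows at the same orientation relative to the gripper as before, so the shell is turning with the gripper without slip. I'll continue and relieve the side load in y.

Request:
play_rows(series=[{"linear": [0,0.02,0],"spin": 1,"hand": 0},{"linear": [0,0.03,0],"spin": 2,"hand": 0},{"linear": [0,0.03,0],"spin": 3,"hand": 0},{"linear": [0,0.03,0],"spin": 4,"hand": 0},{"linear": [0,0.03,0],"spin": 4,"hand": 0}])

```text
time: 8.85
eef_pos: [487.0, -152.1, 114.5]
tcp_rot: [-144.0, 89.9, 166.8]
ft_force: [-11.0, 3.1, 16.0]
finger_gap: 0.683
```

```bash
python3 s.py
```

```text
8.85 [-21.49   4.72  91.95  -0.02  83.46  27.73] [ 486.95 -152.13  114.52] [-10.95   3.07  15.98] [ 0.59  1.75 -1.19] 0.6831478251548262
```

Request:
play_rows(series=[{"linear": [-0.02,0.01,0],"spin": 0,"hand": 0},{"linear": [-0.04,0.02,0],"spin": 0,"hand": 0},{"linear": [-0.04,0.02,0],"spin": 0,"hand": 0}])

```text
time: 9.15
eef_pos: [486.6, -151.9, 114.9]
tcp_rot: [16.4, 89.8, -33.0]
ft_force: [-1.9, 0.2, 15.1]
finger_gap: 0.683
```

```bash
python3 s.py;python3 - <<'E'
from rig import robot
import cv2
for n in ["wrist"]:
    c=robot.read_camera(n);im=c["img"]
    cv2.imwrite(f"pics/{n}4.png",im[:,:,::-1])
E
```

```text
9.15 [-21.47   4.4   92.25  -0.03  83.18  27.89] [ 486.6  -151.93  114.9 ] [-1.85  0.19 15.08] [-0.15  0.48 -1.26] 0.6830555434886308
```

View pics/wrist4.png

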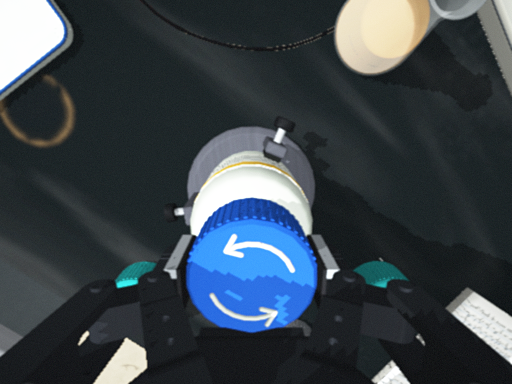

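The arrows have rotated about 13° clockwise relative to the gripper. The grip therefore slipped at about 1.2 N m, so the cap is either at its stop or was jammed by the side load. The side load is now gone, so I'll turn a little more and compare.

Request:
play_rows(series=[{"linear": [-0.01,0,0],"spin": 1,"hand": 0},{"linear": [-0.01,0,0],"spin": 2,"hand": 0},{"linear": [-0.01,0,0],"spin": 3,"hand": 0},{"linear": [-0.01,0,0],"spin": 3,"hand": 0}])

```text
time: 9.6
eef_pos: [487.9, -149.8, 115.7]
tcp_rot: [53.3, 89.5, 19.1]
ft_force: [5.2, 8.7, 14.8]
finger_gap: 0.68
```

```bash
python3 s.py;python3 - <<'E'
from rig import robot
import cv2
for n in ["wrist"]:
    c=robot.read_camera(n);im=c["img"]
    cv2.imwrite(f"pics/{n}5.png",im[:,:,::-1])
E
```

```text
9.6 [-21.38   4.31  92.25   0.3   83.09  12.76] [ 487.94 -149.84  115.66] [ 5.23  8.73 14.78] [ 1.54 -0.99 -1.47] 0.680046512438431
```

View pics/wrist5.png

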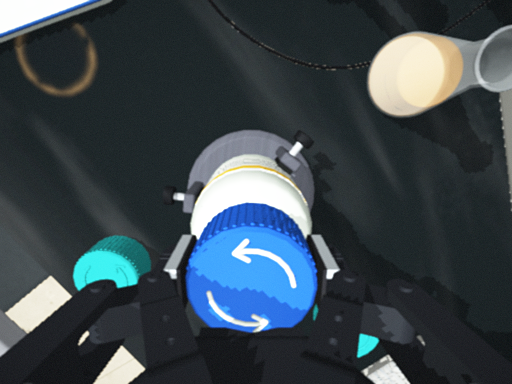

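The grip slipped again with the cap blocked: the shell has turned about 82° in total, which is consistent with being at the stop. I'll back the torque off, release the push slowly while still gripping, and see whether it springs up.

Request:
play_rows(series=[{"linear": [0,0.02,0.02],"spin": -1,"hand": 0},{"linear": [0,0.02,0.04],"spin": -2,"hand": 0},{"linear": [0,0.02,0.06],"spin": -2,"hand": 0},{"linear": [0,0.02,0.08],"spin": -2,"hand": 0},{"linear": [0,0.02,0.08],"spin": -2,"hand": 0}])

```text
time: 10.15
eef_pos: [487.1, -150.1, 118.0]
tcp_rot: [38.3, 89.7, -5.9]
ft_force: [7.0, 0.7, 5.0]
finger_gap: 0.684
```

```bash
python3 s.py
```

```text
10.15 [-21.31   4.15  92.14   0.07  83.45  22.86] [ 487.11 -150.06  118.02] [7.04 0.68 4.98] [ 0.13 -1.09  0.07] 0.6836981918335368
```

Request:
play_rows(series=[{"linear": [0.02,0,0.02],"spin": 0,"hand": 0},{"linear": [0.02,0,0.04],"spin": 0,"hand": 0},{"linear": [0.02,0,0.06],"spin": 0,"hand": 0},{"linear": [0.02,0,0.06],"spin": 0,"hand": 0}])

```text
time: 10.55
eef_pos: [487.1, -150.0, 119.9]
tcp_rot: [44.4, 89.9, 0.2]
ft_force: [6.4, -0.7, 2.6]
finger_gap: 0.688
```

```bash
python3 s.py
```

```text
10.55 [-21.29   4.19  91.88   0.03  83.85  22.9 ] [ 487.09 -150.04  119.92] [ 6.36 -0.68  2.58] [ 0.08 -0.96  0.02] 0.6880643597709316
```

Request:
play_rows(series=[{"linear": [0.01,0,0.02],"spin": 0,"hand": 0},{"linear": [0.02,0,0.04],"spin": 0,"hand": 0},{"linear": [0.02,0,0.04],"spin": 0,"hand": 0}])

```text
time: 10.85
eef_pos: [487.2, -150.0, 121.4]
tcp_rot: [-153.8, 89.9, 162.0]
ft_force: [0.9, -0.2, 0.9]
finger_gap: 0.684
```

```bash
python3 s.py
```

```text
10.85 [-21.26   4.25  91.65  -0.    84.18  22.94] [ 487.17 -149.99  121.36] [ 0.89 -0.22  0.95] [ 0.02 -0.37  0.02] 0.683703503976462
```

Request:
play_rows(series=[{"linear": [0,0,0.02],"spin": 0,"hand": 0},{"linear": [0,0,0.04],"spin": 0,"hand": 0},{"linear": [0,0,0.04],"spin": 0,"hand": 0}])

```text
time: 11.15
eef_pos: [487.1, -149.8, 123.2]
tcp_rot: [-162.6, 89.9, 153.2]
ft_force: [1.8, 1.2, -2.4]
finger_gap: 0.686
```

```bash
python3 s.py
```

```text
11.15 [-21.25   4.14  91.53   0.01  84.41  22.95] [ 487.14 -149.85  123.24] [ 1.76  1.21 -2.36] [ 0.11 -0.35  0.07] 0.6857252464589585
```

Request:
play_rows(series=[{"linear": [0,0,0.01],"spin": 0,"hand": 0},{"linear": [0,0,0.02],"spin": 0,"hand": 0},{"linear": [0,0,0.02],"spin": 0,"hand": 0}])

```text
time: 11.45
eef_pos: [487.3, -150.2, 124.8]
tcp_rot: [-130.5, 90.0, -174.7]
ft_force: [0.6, 0.6, -1.6]
finger_gap: 0.686
```

```bash
python3 s.py
```

```text
11.45 [-21.27   4.07  91.42  -0.02  84.54  22.95] [ 487.32 -150.15  124.81] [ 0.62  0.59 -1.6 ] [ 0.04 -0.13  0.02] 0.6856677207056944
```

The upward pull is only about cap weight and the side forces have vanished, so the cap is free. Lift straight up.

Request:
play_rows(series=[{"linear": [0,0,0.1],"spin": 0,"hand": 0},{"linear": [0,0,0.2],"spin": 0,"hand": 0},{"linear": [0,0,0.4],"spin": 0,"hand": 0},{"linear": [0,0,0.7],"spin": 0,"hand": 0},{"linear": [0,0,1.1],"spin": 0,"hand": 0},{"linear": [0,0,1.5],"spin": 0,"hand": 0},{"linear": [0,0,1.7],"spin": 0,"hand": 0},{"linear": [0,0,1.7],"spin": 0,"hand": 0}])

```text
time: 12.25
eef_pos: [488.2, -150.5, 211.9]
tcp_rot: [19.9, 89.8, -24.3]
ft_force: [-0.6, 0.1, -0.4]
finger_gap: 0.688
```

```bash
python3 s.py;python3 - <<'E'
from rig import robot
import cv2
import numpy as np
ims=[robot.read_camera(n)["img"] for n in ["wrist","scene"]]
cv2.imwrite("pics/w6.png",ims[0][:,:,::-1])
cv2.imwrite("pics/s6.png",cv2.resize(ims[1][100:300,170:400],None,fx=3,fy=3,interpolation=2)[:,:,::-1])
E
```

```text
12.25 [-21.27   0.88  84.61  -0.01  94.29  22.94] [ 488.17 -150.46  211.95] [-0.56  0.15 -0.41] [ 0.01  0.04 -0.01] 0.6875693449867609
```

View pics/w6.png

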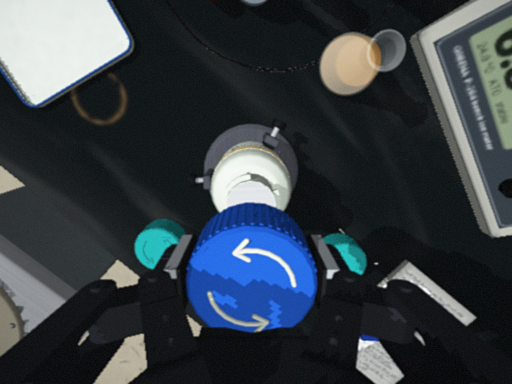

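View pics/s6.png

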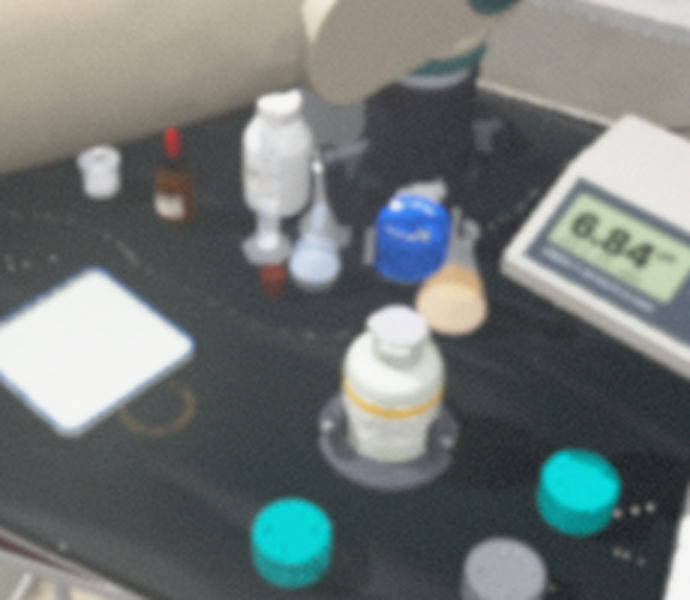

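The cap is in the gripper at (411,240) in the enlarged scene crop, and the bare neck is visible at (398,330). Carry it to above the tray.

Request:
play_rows(series=[{"linear": [-0.05,0.3,0],"spin": 0,"hand": 0},{"linear": [-0.14,0.9,0],"spin": 0,"hand": 0},{"linear": [-0.24,1.6,0],"spin": 0,"hand": 0},{"linear": [-0.35,2.3,0],"spin": 0,"hand": 0},{"linear": [-0.46,3.0,0],"spin": 0,"hand": 0},{"linear": [-0.56,3.7,0],"spin": 0,"hand": 0},{"linear": [-0.66,4.4,0],"spin": 0,"hand": 0},{"linear": [-0.75,5.0,0],"spin": 0,"hand": 0},{"linear": [-0.81,5.4,0],"spin": 0,"hand": 0},{"linear": [-0.84,5.65,0],"spin": 0,"hand": 0},{"linear": [-0.84,5.65,0],"spin": 0,"hand": 0},{"linear": [-0.84,5.65,0],"spin": 0,"hand": 0}])

```text
time: 13.55
eef_pos: [445.4, 132.1, 209.4]
tcp_rot: [-91.9, 89.9, -136.1]
ft_force: [-0.1, -0.2, -0.2]
finger_gap: 0.687
```

```bash
python3 s.py;python3 - <<'E'
from rig import robot
from m import *
c=robot.read_camera("wrist"); cap(c)
cv2.imwrite("pics/w7.png",c["img"][:,:,::-1])
E
```

```text
13.55 [11.98 -6.46 91.99 -0.03 94.51 56.17] [445.39 132.05 209.42] [-0.08 -0.15 -0.2 ] [-0.   -0.06 -0.01] 0.6871234857966123
ztop 245.2851412372966 enclosing ((462.71099853515625, 147.4356231689453), 50.262454986572266) ell ((460.3408508300781, 138.96142578125), (62.21196365356445, 96.94947052001953), 121.44017028808594) px [251.3463112  262.28501296]
```

View pics/w7.png

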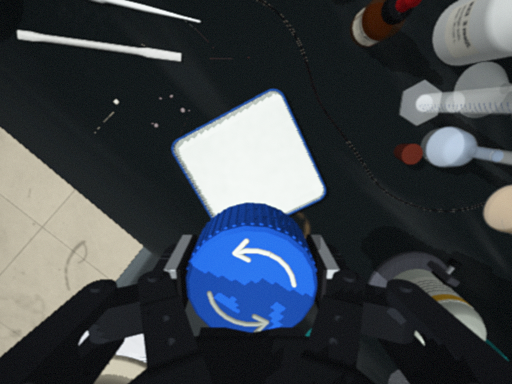

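The cap top is at (252,265) in the picture, held level over the tray. Lower it.

Request:
play_rows(series=[{"linear": [0,0,-0.3],"spin": 0,"hand": 0},{"linear": [0,0,-0.9],"spin": 0,"hand": 0},{"linear": [0,0,-1.5],"spin": 0,"hand": 0},{"linear": [0,0,-2.1],"spin": 0,"hand": 0},{"linear": [0,0,-2.6],"spin": 0,"hand": 0},{"linear": [0,0,-3.1],"spin": 0,"hand": 0},{"linear": [0,0,-3.5],"spin": 0,"hand": 0},{"linear": [0,0,-3.75],"spin": 0,"hand": 0},{"linear": [0,0,-3.9],"spin": 0,"hand": 0},{"linear": [0,0,-3.94],"spin": 0,"hand": 0},{"linear": [0,0,-3.94],"spin": 0,"hand": 0}])

```text
time: 14.7
eef_pos: [446.0, 132.3, 13.4]
tcp_rot: [51.2, 89.9, 7.0]
ft_force: [-0.1, 0.6, -0.9]
finger_gap: 0.683
```

```bash
python3 s.py;python3 - <<'E'
from rig import robot
import cv2
ims=[robot.read_camera(n)["img"] for n in ["wrist","scene"]]
cv2.imwrite("pics/w8.png",ims[0][:,:,::-1])
cv2.imwrite("pics/s8.png",cv2.resize(ims[1][130:280,120:320],None,fx=3.5,fy=3.5,interpolation=2)[:,:,::-1])
E
```

```text
14.7 [ 11.97   4.94 104.36  -0.01  70.65  56.2 ] [446.04 132.29  13.37] [-0.09  0.61 -0.87] [-0.01 -0.03  0.04] 0.6832030291961757
```

View pics/w8.png

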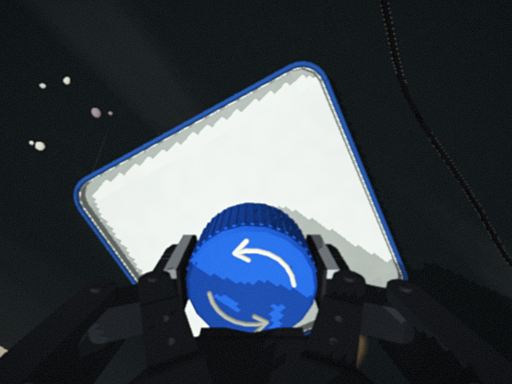

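View pics/s8.png

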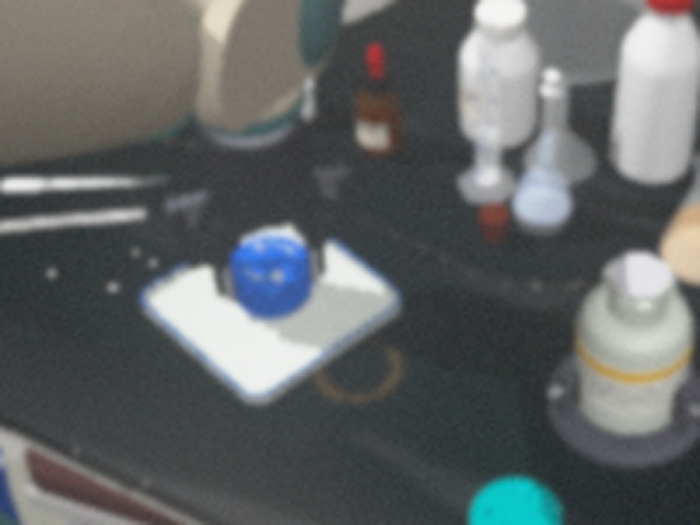

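The cap is just above the tray middle, at (271,275) in the enlarged crop, and the jaws are clear of the rim. Lower in millimetres until it touches.

Request:
play_rows(series=[{"linear": [0,0,-0.03],"spin": 0,"hand": 0},{"linear": [0,0,-0.06],"spin": 0,"hand": 0},{"linear": [0,0,-0.09],"spin": 0,"hand": 0},{"linear": [0,0,-0.12],"spin": 0,"hand": 0},{"linear": [0,0,-0.12],"spin": 0,"hand": 0}])

```text
time: 15.3
eef_pos: [445.4, 132.3, 6.5]
tcp_rot: [-112.7, 90.0, -156.9]
ft_force: [-0.5, -0.5, -0.8]
finger_gap: 0.688
```

Request:
play_rows(series=[{"linear": [0,0,-0.02],"spin": 0,"hand": 0},{"linear": [0,0,-0.02],"spin": 0,"hand": 0},{"linear": [0,0,-0.02],"spin": 0,"hand": 0}])

```text
time: 15.6
eef_pos: [445.6, 132.4, 5.8]
tcp_rot: [-31.3, 90.0, -75.5]
ft_force: [0.7, 0.2, -1.0]
finger_gap: 0.686
```

Request:
play_rows(series=[{"linear": [0,0,-0.02],"spin": 0,"hand": 0},{"linear": [0,0,-0.02],"spin": 0,"hand": 0},{"linear": [0,0,-0.02],"spin": 0,"hand": 0}])

```text
time: 15.9
eef_pos: [445.6, 132.4, 4.8]
tcp_rot: [-17.1, 90.0, -61.3]
ft_force: [-0.3, -0.3, -0.9]
finger_gap: 0.686
```

Request:
play_rows(series=[{"linear": [0,0,-0.02],"spin": 0,"hand": 0},{"linear": [0,0,-0.02],"spin": 0,"hand": 0},{"linear": [0,0,-0.02],"spin": 0,"hand": 0}])

```text
time: 16.2
eef_pos: [445.8, 132.4, 4.2]
tcp_rot: [55.3, 90.0, 11.1]
ft_force: [-1.0, 1.0, 2.5]
finger_gap: 0.687
```

Request:
play_rows(series=[{"linear": [0,0,-0.01],"spin": 0,"hand": 0},{"linear": [0,0,-0.01],"spin": 0,"hand": 0},{"linear": [0,0,-0.01],"spin": 0,"hand": 0}])

```text
time: 16.5
eef_pos: [445.8, 132.4, 3.6]
tcp_rot: [53.1, 90.0, 8.9]
ft_force: [-0.1, 0.5, 3.3]
finger_gap: 0.686
```

It is standing on the floor (the push force is rising). Open gently and rise.

Request:
play_rows(series=[{"linear": [0,0,0],"spin": 0,"hand": 0.72},{"linear": [0,0,0],"spin": 0,"hand": 0.78},{"linear": [0,0,0.02],"spin": 0,"hand": 0.85},{"linear": [0,0,0.02],"spin": 0,"hand": 0.9},{"linear": [0,0,0.02],"spin": 0,"hand": 0.9}])

```text
time: 17.0
eef_pos: [445.5, 132.4, 4.3]
tcp_rot: [-21.4, 90.0, -65.6]
ft_force: [-0.2, -0.6, -0.3]
finger_gap: 0.896
```

```bash
python3 s.py;python3 - <<'E'
from rig import robot
import cv2
c=robot.read_camera("wrist")["img"]; cv2.imwrite("pics/w9.png",c[:,:,::-1])
E
```

```text
17.0 [ 12.     5.78 104.66  -0.01  69.55  56.2 ] [445.53 132.38   4.29] [-0.22 -0.6  -0.29] [0.04 0.01 0.  ] 0.8956229694061877
```

View pics/w9.png

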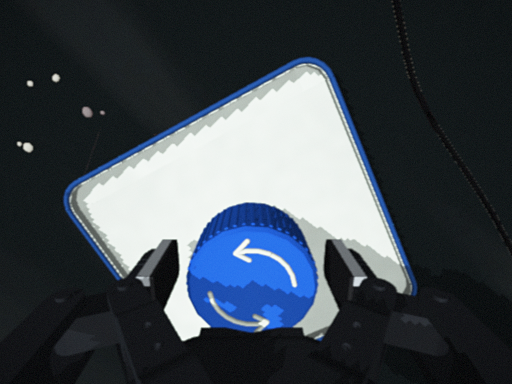

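The cap stands free at (252,268) with gaps on both sides. Rise straight up.

Request:
play_rows(series=[{"linear": [0,0,0.1],"spin": 0,"hand": 0.9},{"linear": [0,0,0.4],"spin": 0,"hand": 0.9},{"linear": [0,0,0.9],"spin": 0,"hand": 0.9},{"linear": [0,0,1.6],"spin": 0,"hand": 0.9},{"linear": [0,0,2.4],"spin": 0,"hand": 0.9},{"linear": [0,0,3.2],"spin": 0,"hand": 0.9},{"linear": [0,0,3.2],"spin": 0,"hand": 0.9},{"linear": [0,0,3.2],"spin": 0,"hand": 0.9}])

```text
time: 17.85
eef_pos: [445.9, 132.5, 165.3]
tcp_rot: [54.4, 89.9, 10.1]
ft_force: [-0.7, -0.4, -0.7]
finger_gap: 0.896
```

```bash
python3 s.py;python3 - <<'E'
from rig import robot
from m import *
c=robot.read_camera("wrist"); im=c["img"]; cv2.imwrite("pics/w10.png",im[:,:,::-1]); P=cloud(c)
hsv=cv2.cvtColor(im,cv2.COLOR_RGB2HSV)
m=cv2.inRange(hsv,(103,130,40),(125,255,255))>0
m&=(P[...,2]>35)&(P[...,2]<50)
ys,xs=np.where(m); p=P[m]; A=np.c_[p[:,:2],np.ones(len(p))]; co=np.linalg.lstsq(A,p[:,2],rcond=None)[0]
e=cv2.minEnclosingCircle(np.c_[xs,ys].astype(np.float32)); print(len(p),np.median(p[:,2]),co,e,ray(c,e[0],39.5))
s=robot.read_camera("scene"); cv2.imwrite("pics/s10.png",s["img"][:,:,::-1])
E
```

```text
17.85 [12.   -5.17 95.86 -0.   89.18 56.2 ] [445.94 132.47 165.35] [-0.73 -0.37 -0.65] [ 0.01  0.02 -0.01] 0.8955672057074834
2301 39.51429596774517 [-7.01676575e-03 -8.96865278e-03  4.37503308e+01] ((250.9705810546875, 187.73529052734375), 29.282913208007812) [446.6676585  130.54805872  39.5       ]
```

View pics/w10.png

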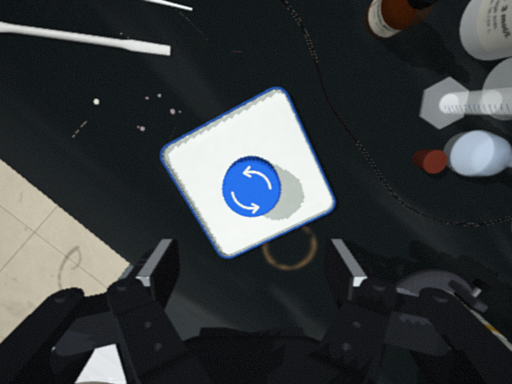

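View pics/s10.png

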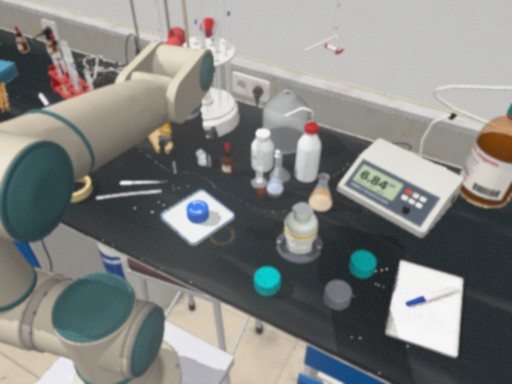

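The cap stands flat at (251,188) in the wrist view, in the tray's centre. Its top is 39.5 mm above the bench, as expected, with tilt under 1°. In the scene view the bystanders are where they were. I'm handing in.

```bash
python3 -c "
from rig import robot
print(robot.job_done())"
```

```text
the job is handed in; nothing more can be done
None
```

I opened the jar and set the blue cap down, right way up, in the middle of the tray. The job was handed in at about 18 s of the 64 s allowed, and the hand-in gave no verdict.

- **Opening:** I pressed the cap with about 12–16 N and turned it anticlockwise in one stroke until it was blocked. The grip then slipped at about 1.2–1.5 N m. The cap rose with only about its own weight on the wrist, so it was free of the neck.
- **Last checks:** The cap's top is 39.5 mm above the bench, as expected when it stands on the tray floor. Its tilt is under 1°, and its centre is within about 3 mm of the tray's centre. The jaws are well clear. By eye, the bystanders look unmoved and the jar's mouth showed no damage. I did not measure either one.
- **What disagreed:** The camera estimates of the cap's position differed by 2–3 mm, so the grip was slightly off-centre. That caused side loads up to about 11 N during the turn, which I reduced by shifting the arm. The turning torque before the stop read under 0.15 N m, below the stated 0.2–0.5 N m. The inner cap's angle was never seen directly. I inferred it from the shell's turn of about 82°, the block and the free lift.

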